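# Clamp down the lint strainer lid

## Task

Close up the lint strainer on the laundry's service counter: push its steel clamp strap over until it lies fully down across the lid, and only then push the red cam lever all the way down onto the strap. Just push with the fingertips or the outside of the fingers, do not grip the strap or the lever, and leave the lid seated and everything else on the counter where it is.

Things in the scene. Friction and masses are not known exactly. Their poses are not given: they have to be found in the camera images.
- strainer: Lint strainer, bolted down: grey round pot 110 mm across with a blue band, dark flange 116 mm across, top at z 76 mm, on a 130 x 200 x 6 mm steel plate. Origin: centre of the plate's underside, on the counter. Turned only about z. Its +y points to the strap's hinge, -y to the red lever's ears, -x to the front (robot side), +x to a white pipe that ends 115 mm from the origin.
- strap_hinge (a point): Middle of the strap's hinge axis, at (0, 66, 92) mm in the strainer's frame; the axis is the strainer's x. The two ears holding it are 37 mm wide over all (along x), 22 mm long, and reach up to z 101 mm.
- lever_pivot (a point): Middle of the red lever's pivot axis, at (0, -78, 104) mm in the strainer's frame; the axis is the strainer's x. The two ears holding it are 37 mm wide over all (along x), 20 mm long, and reach up to z 113 mm.
- strap (a joint): Opening angle of the clamp strap, rad: 0 = level across the lid, on its stop, top face at z 94.5 mm, 1.5 mm clear of the lid; 1.57 = upright; more = leaning outwards, away from the lid (starts 1.65 to 2.05, limit 2.15). Light drag: it stays where it is left; about 2 N at 85 mm from the hinge moves it.
- strap_end (a point): Middle of the yellow free end of the strap, a flat steel bar 135 mm long from its hinge axis, 22 mm wide, 5 mm thick. Axes turn with the strap: -y from hinge to free end, x across the width, z out of the upper face when it lies down.
- lever (a joint): Opening angle of the red cam lever, rad: 0 = fully down, level, on its stop, pointing back over the strap towards the strap's hinge, top face at z 108.5 mm, 5 mm of air above the strap; 1.57 = upright; more = leaning outwards, away from the lid (starts 1.75 to 2.15, limit 2.25). Stiff: stays where it is left; about 5 N at 60 mm from the pivot moves it.
- lever_end (a point): Middle of the free end of the red lever, a bar 75 mm long from its pivot axis, 16 mm wide (24 mm over the last 20 mm), 9 mm thick. Axes turn with the lever: y from pivot to free end, x across the width, z out of the upper face when it is down.
- lid: Loose white lid seated on the pot, 110 mm across, 8 mm thick, with a steel boss (28 mm across, 4 mm high) in the middle and a black knob (20 mm across, 15 mm high) 38 mm in front of the middle. Origin: centre of its underside, on the flange at z 76 mm. Leave it seated.
- gasket: Spare black rubber ring, 90 mm across, 8 mm thick, flat on the counter in front of the strainer. Origin: centre of its underside. Leave it.
- screwdriver: Screwdriver with a blue handle lying on the counter behind the strainer. Leave it.
- detergent: White detergent bottle, 72 mm across, 190 mm high. Origin: centre of its base. Leave it.
- softener: Green softener bottle, 68 mm across, 170 mm high. Origin: centre of its base. Leave it.
- dosing_cup: Clear dosing cup, 64 mm across, 60 mm high. Origin: centre of its base. Leave it.
- basket: Spare steel strainer basket, open round cup 90 mm across, 70 mm high. Origin: centre of its base. Leave it.
- brush: Cleaning brush lying on the counter. Leave it.
Things that resemble listed ones, but are neither listed nor needed, are in the scene too. Of the things like the lid, leave any that is green or purple; of the rest the larger one is meant.

How it is judged:
By the outcome, as a careful person would: the job done as asked, in the order asked, and still so for the second after the job is handed in, with the robot touching nothing.
It also fails if it takes over 59 s, if anything falls off the work surface, if the arm or the gripper's body presses on something with over 40 N, if the wrist force passes 120 N, or if a joint passes its speed limit or range.

## Robot

A 6-joint arm with a two-finger parallel gripper is mounted at the origin on the work surface. World frame = base frame: x ahead of the robot, y to its left, z up, the work surface at z = 0. Lengths are in m, angles in rad, forces in N, time in s.
With the tool pointing down it reaches from about 0.375 to 0.9 m from the base axis. Payload 3.1 kg.
Tool frame: the origin (TCP) lies on the centre line of the jaws, within the pads' length; the fingertips stand 8 mm ahead of it and the grasp point (between the pads) lies 11 mm behind it (robot.tip_extent is the distance from the TCP to the fingertips, in m); y points along the fingers, z is the direction in which the jaws open and shut, and the axes are right-handed (so a half turn about y gives the same grasp; the last joint's range is limited). The gripper opens to 87 mm and grips with 3 to 60 N. Pads are 19 mm wide; open, the fingers measure 117 mm over their backs; the gripper's body (75 mm by 190 mm) begins 51 mm behind the grasp point.
Start: joints at [-1.478, 0.527, 1.433, -0, 1.181, -0.178], TCP at [0.167, -0.602, 0.231] pointing down, gripper open.
Joint ranges: [-3.08, 3.08], [-0.75, 2.2], [0.22, 2.44], [-1.43, 4.57], [0, 2.65], [-2.85, 2.85]. Speed limits (rad/s): [2.79, 2.79, 3.14, 3.14, 3.14, 3.14].

## Interface

Orientations are given as a unit quaternion [x, y, z, w].
In Python, from rig import robot gives the robot as it stands.
- The arm moves only by the shell command python3 -m crank 'ROWS' [FORCE]. ROWS is JSON, a list that holds one entry, the list of rows, each a list of 7 numbers: the turn, a rotation vector about the tool's x, y, z in degrees, then the shift along the tool's x, y, z in m, then the opening in per cent of the stroke, from 0 (shut) to 100 (fully open). In form: [[[ax, ay, az, dx, dy, dz, gripper], ...]]. A call has exactly 5 rows; each row shifts and turns the commanded pose from where the row before left it, along the tool's axes as they then stand; what a row does not reach is not made up. A row lasts 1/8 s, in which the tool goes at most 62.5 mm and 10.7 degrees, less where a joint would pass 70% of its speed; a pose out of reach is approached as far as the arm can. A call with a gripper value outside its range is refused whole. The fingers move at their own pace and stop on an object; FORCE is the grip in N (left out, the last holds). Time passes only in rows, so rows that do not move let the fingers close, or fill a call up. It gives the time, the measured TCP pose, the force and the opening at its end, in the units of the state.
- robot.get_obs(): the state, without advancing time (a new reading comes with each control period).
- robot.camera(name): name is "scene" or "top" or "wrist"; returns a dict with "img" (400x640x3 uint8, red, green, blue), "K" (3x3 intrinsics, pixels), "R" (3x3) and "t" (3): a world point X has camera coordinates R X + t; the wrist camera has in their place "T_tool_cam" (4x4, takes a point from camera to tool coordinates, whose origin is the TCP and whose axes are the tool frame's). Camera axes: x right, y down, z forward; pixel columns grow to the right and rows downward; lengths in m; the calibration is good to about 2 mm. A picture is of the moment at which its call begins: read the wrist's pose just before it. There is no depth.
- robot.hand_in(): hands the job in, once; it reports no verdict.
Trained networks look in a picture, given as the dict that the camera call returned (one of the last four; its "shot" number tells which), for a name from the list of things; names that differ only in an ending like _2 or _b are one class to them, and where a whole thing is asked for, a point or a joint stands for the part that bears it (a point fixed in the world has none). Each returns a list of dicts, best first, with "conf" (0 to 1); they miss things now and then, are a little off and sometimes report something else, mostly with a low value. They report only what shows in the picture. A call takes as long as a camera call. They do not tell look-alikes from the thing itself.
- robot.spot_in(picture, thing): "at" ([row, column] in pixels, amid what is visible of it).
The state is a dict: "time": time; "q": joint angles; "joint_velocities": joint speeds; "joint_torque": joint torques, N m; "position": TCP position; "tool_rot": TCP orientation; "ft_force": force on the tool from outside, world axes, zero at the start; "moment": the same for the moment, N m; "grip_width": finger opening in m.
Only numpy, scipy, OpenCV 4.12 (cv2) and the standard library are available. Lean on these libraries where they do the work, as an engineer would, in place of code of your own. Each camera call takes 0.05 s, during which the arm holds its last target.

## Working session

There is one attempt and no reset: what is moved stays moved. The work goes in short steps, Python scripts to look and compute and a shell command to move; the robot and the scene stay as the last step left them, time stands still between calls to the robot, and variables do not carry over. Pictures are saved under pics/ and viewed, and the job is handed in when it is done.

```bash
mkdir -p pics; ls; cat > h.py <<'E'
from rig import robot
import numpy as np, cv2
from scipy.spatial.transform import Rotation as R
def shot(n,f):
    o=robot.get_obs(); c=robot.camera(n); cv2.imwrite('pics/'+f,cv2.cvtColor(c['img'],cv2.COLOR_RGB2BGR)); return o,c
def proj(c,X):
    p=np.atleast_2d(X)@np.array(c['R']).T+np.array(c['t']); p=p@np.array(c['K']).T; return p[:,:2]/p[:,2:]
E
python3 - <<'E'
from h import *
o,c=shot('scene','s1.png'); o,d=shot('top','t1.png')
print(o)
for n in ['strainer','strap_hinge','lever_pivot','strap_end','lever_end','lid','strap','lever']:
    for k,cc in (('s',c),('t',d)):
        print(n,k,[(np.round(x['at'],1).tolist(),round(x['conf'],2)) for x in robot.spot_in(cc,n)])
np.save('cal.npy',{'s':c,'t':d},allow_pickle=True)
for cc in(c,d): print(np.round(cc['K'],1).tolist(),np.round(cc['R'],3).tolist(),np.round(cc['t'],3).tolist())
E
```

```text
pics
{'time': 0.05, 'q': array([-1.47848149e+00,  5.28458198e-01,  1.43390043e+00, -5.11797745e-06,
        1.18140722e+00, -1.78493346e-01]), 'joint_velocities': array([-0.00092176,  0.0003063 , -0.00171142, -0.00121639, -0.00056449,
       -0.00092191]), 'joint_torque': array([ 1.18947708e-03, -4.41368401e+01, -1.77342349e+01,  6.36651018e-02,
        5.33763925e-02, -3.94523624e-05]), 'position': array([ 0.1671576 , -0.60148597,  0.22957712]), 'tool_rot': array([-0.09542205,  0.70140173, -0.69986633,  0.0954849 ]), 'ft_force': array([ 0.28642215,  0.94024954, -0.22321174]), 'moment': array([ 0.00178078, -0.02649868,  0.00715548]), 'grip_width': 0.0869691364948699}
strainer s []
strainer t [([204.2, 323.4], 0.92), ([198.8, 339.1], 0.74)]
strap_hinge s [([223.0, 315.9], 0.86), ([246.2, 253.1], 0.52)]
strap_hinge t [([209.6, 322.4], 0.89)]
lever_pivot s [([220.1, 313.8], 0.89), ([309.9, 376.5], 0.32), ([153.1, 233.3], 0.28), ([137.7, 272.1], 0.17)]
lever_pivot t [([209.6, 320.0], 0.87)]
strap_end s [([199.5, 329.1], 0.72)]
strap_end t [([190.1, 281.4], 0.64)]
lever_end s [([171.9, 304.4], 0.31)]
lever_end t [([209.7, 317.0], 0.59), ([198.0, 339.6], 0.52), ([190.7, 279.1], 0.25)]
lid s [([256.9, 367.2], 0.71), ([224.1, 359.3], 0.68), ([202.5, 315.7], 0.62), ([189.3, 271.2], 0.58), ([222.7, 313.1], 0.17)]
lid t [([213.7, 248.7], 0.84), ([184.3, 367.7], 0.78), ([197.7, 308.7], 0.65), ([251.4, 338.9], 0.65), ([242.3, 282.0], 0.31)]
strap s []
strap t [([189.0, 279.4], 0.67)]
lever s [([171.3, 302.8], 0.51)]
lever t [([200.9, 338.0], 0.59), ([266.3, 196.8], 0.36)]
[[428.1, 0.0, 317.8], [0.0, 428.1, 197.2], [0.0, 0.0, 1.0]] [[-0.821, 0.571, 0.008], [0.391, 0.572, -0.721], [-0.416, -0.589, -0.693]] [0.421, -0.161, 1.587]
[[454.8, 0.0, 321.9], [0.0, 454.8, 198.8], [0.0, 0.0, 1.0]] [[-0.023, -1.0, 0.012], [-0.993, 0.021, -0.118], [0.118, -0.014, -0.993]] [0.012, 0.544, 1.426]
```

```bash
python3 - <<'E'
import cv2
for f,r in (('s1',(100,340,180,460)),('t1',(120,300,200,420))):
    a=cv2.imread(f'pics/{f}.png')[r[0]:r[1],r[2]:r[3]]
    cv2.imwrite(f'pics/{f}c.png',cv2.resize(a,None,fx=800/a.shape[1],fy=800/a.shape[1],interpolation=cv2.INTER_CUBIC)[:600])
E
```

```text
(no output)
```

View pics/s1.png

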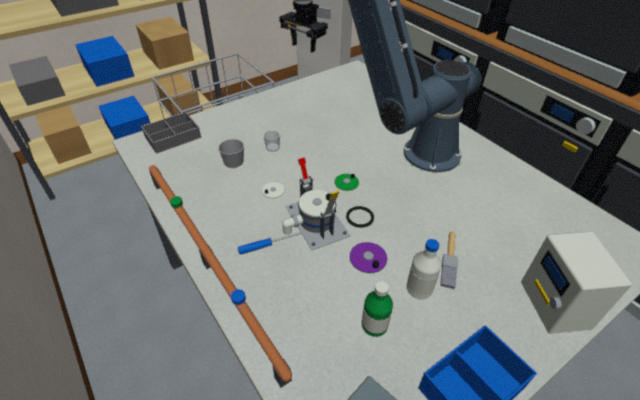

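View pics/t1.png

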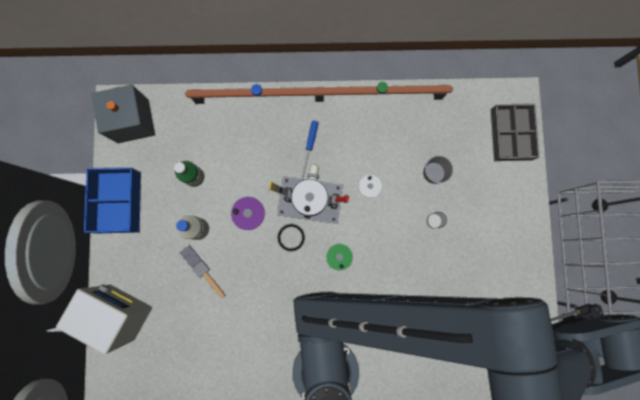

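```bash
echo
```

```text
(no output)
```

View pics/s1c.png

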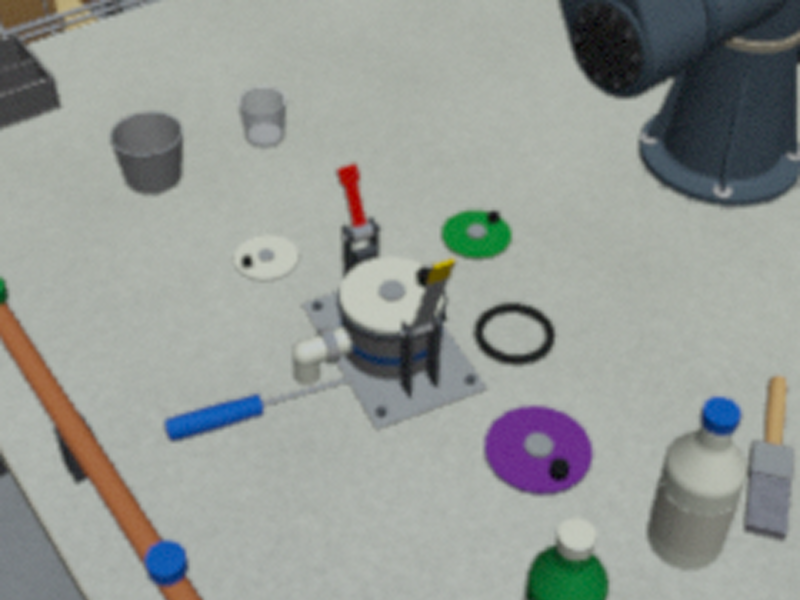

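View pics/t1c.png

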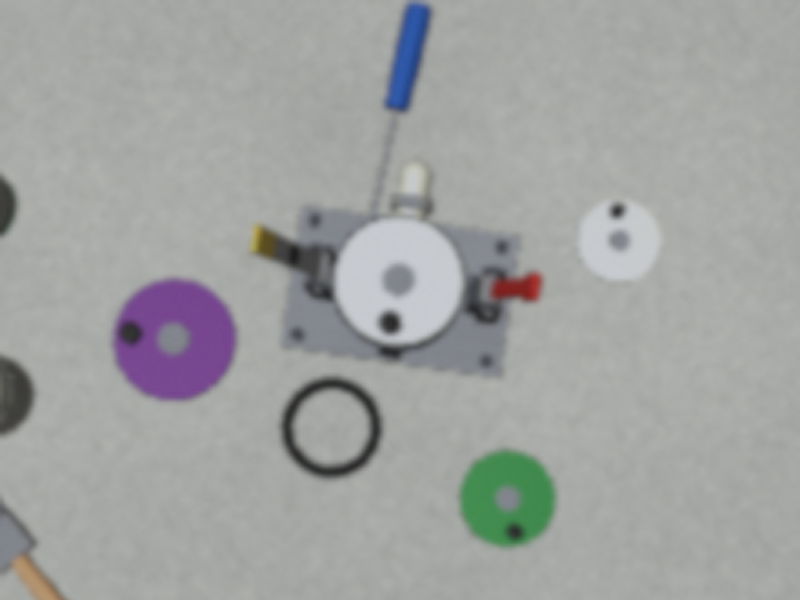

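```bash
cat > fit.py <<'E'
from h import *
from scipy.optimize import least_squares
cal=np.load('cal.npy',allow_pickle=True).item()
T=lambda u,v:(200+u*220/800,120+v*220/800)
S=lambda u,v:(180+u*280/800,100+v*280/800)
pt=[((.065,.1,.006),'t',T(302,207)),((.065,-.1,.006),'t',T(521,237)),((-.065,-.1,.006),'t',T(501,377)),((-.065,.1,.006),'t',T(283,347)),
((0,0,.088),'t',T(398,279)),((0,0,.088),'s',S(391,290)),((.065,.1,.006),'s',S(377,427)),((-.065,.1,.006),'s',S(485,385)),((.065,-.1,.006),'s',S(303,305)),
('S','t',T(255,241)),('S','s',S(447,265)),('L','t',T(538,286)),('L','s',S(348,170))]
def sp(a,r=.135): return np.array([0,.066-r*np.cos(a),.092+r*np.sin(a)])
def lv(a,r=.075): return np.array([0,-.078+r*np.cos(a),.104+r*np.sin(a)])
def W(p,X):
    c,s=np.cos(p[2]),np.sin(p[2]); X=np.atleast_2d(X); return np.c_[p[0]+c*X[:,0]-s*X[:,1],p[1]+s*X[:,0]+c*X[:,1],X[:,2]]
if __name__=='__main__':
    def f(p):
        r=[]
        for X,k,uv in pt:
            if X=='S':X=sp(p[3])
            elif X=='L':X=lv(p[4])
            r.append(proj(cal[k],W(p,X))[0]-uv)
        return np.concatenate(r)
    s=least_squares(f,[.55,0,0,1.8,1.9],loss='soft_l1')
    print(np.round(s.x,4)); print(np.round(f(s.x).reshape(-1,2),1).tolist())
    np.save('pose.npy',s.x)
    for n,X in (('c',(0,0,0)),('hinge',(0,.066,.092)),('piv',(0,-.078,.104)),('se',sp(s.x[3])),('le',lv(s.x[4]))): print(n,np.round(W(s.x,X),4))
E
python3 fit.py
```

```text
[ 0.5434  0.0383 -0.1569  1.9223  2.0439]
[[-0.6, -0.4], [-0.3, -0.5], [0.0, 0.3], [-1.1, 0.2], [0.2, 0.3], [0.1, -0.8], [-0.3, -0.3], [0.9, -0.1], [-0.9, -1.4], [-1.1, -0.3], [-0.3, -0.7], [-0.5, 0.1], [-0.8, -1.9]]
c [[0.5434 0.0383 0.    ]]
hinge [[0.5537 0.1035 0.092 ]]
piv [[ 0.5312 -0.0387  0.104 ]]
se [[0.561  0.1494 0.2187]]
le [[ 0.5259 -0.0725  0.1708]]
```

```bash
cat > go.py <<'E'
from fit import *
import sys
p=np.load('pose.npy'); Rs=R.from_euler('z',p[2]).as_matrix()
def st():
    o=robot.get_obs(); M=R.from_quat(o['tool_rot']).as_matrix()
    ps=Rs.T@(o['position']-np.r_[p[:2],0]); return o,M,ps
# target TCP in strainer frame; prints shift in tool axes and turn
def goal(ps_t,sgn=None):
    o,M,ps=st(); w=Rs@np.array(ps_t)+np.r_[p[:2],0]
    res=[]
    for s in (1,-1):
        G=Rs@np.c_[[0,-s,0],[0,0,-1],[s,0,0]]  # z=s*x, y=-z, x=y cross z
        res.append((s,np.round(R.from_matrix(M.T@G).as_rotvec(degrees=True),1),np.round(M.T@(w-o['position']),4),np.round(G.T@(w-o['position']),4), np.linalg.det(G).round()))
    return res
if __name__=='__main__':
    o,M,ps=st(); print('t',o['time'].__round__(2),'strainer-frame TCP',ps.round(4),'F',Rs.T@o['ft_force'].round(1),'q',o['q'].round(2),'g',round(o['grip_width'],4)); print(M.round(3).tolist())
    if len(sys.argv)>1:
        for r in goal([float(x) for x in sys.argv[1:4]]): print(r)
E
python3 go.py 0 .17 .3; python3 -m crank '[[[0,0,0,0,-0.06,0,0],[0,0,0,0,-0.02,0,0],[0,0,0,0,0,0,0],[0,0,0,0,0,0,0],[0,0,0,0,0,0,0]]]' 20; python3 go.py 0 .17 .3
```

```text
t 0.9 strainer-frame TCP [-0.2715 -0.6914  0.2306] F [0.19754479 0.0312419  0.2       ] q [-1.48  0.53  1.43 -0.    1.18 -0.18] g 0.0867
[[-0.964, -0.0, 0.267], [-0.267, 0.0, -0.964], [0.0, -1.0, -0.0]]
(1, array([  0. , -65.5,   0. ]), array([-0.6043, -0.0694, -0.6712]), array([-0.8614, -0.0694,  0.2715]), np.float64(1.0))
(-1, array([ -0. , 114.5,   0. ]), array([-0.6043, -0.0694, -0.6712]), array([ 0.8614, -0.0694, -0.2715]), np.float64(1.0))
time: 1.52
position: [0.1671, -0.6013, 0.3087]
tool_rot: [-0.095, 0.702, -0.699, 0.095]
ft_force: [-1.0, 0.9, 0.7]
grip_width: 0.0447
t 1.52 strainer-frame TCP [-0.2717 -0.6905  0.3087] F [-1.12831251  0.73274203  0.7       ] q [-1.48  0.45  1.34  0.    1.36 -0.18] g 0.0447
[[-0.964, -0.0, 0.267], [-0.267, 0.004, -0.964], [-0.001, -1.0, -0.004]]
(1, array([  0.2, -65.5,  -0.1]), array([-0.6041,  0.0114, -0.6703]), array([-0.8605,  0.0087,  0.2717]), np.float64(1.0))
(-1, array([  0.2, 114.5,   0.2]), array([-0.6041,  0.0114, -0.6703]), array([ 0.8605,  0.0087, -0.2717]), np.float64(1.0))
```

```bash
python3 -m crank '[[[0,-10.5,0,0,0,0,0],[0,-10.5,0,0,0,0,0],[0,-10.5,0,0,0,0,0],[0,-10.5,0,0,0,0,0],[0,-10.5,0,0,0,0,0]]]' ; python3 -m crank '[[[0,-10.5,0,0,0,0,0],[0,-2.5,0,0,0,0,0],[0,0,0,-0.05,0,0.015,0],[0,0,0,-0.05,0,0.02,0],[0,0,0,-0.05,0,0.02,0]]]';  python3 go.py 0 .17 .3
```

```text
time: 2.15
position: [0.1671, -0.6016, 0.309]
tool_rot: [-0.397, 0.586, -0.584, 0.398]
ft_force: [0.8, 0.2, 0.2]
grip_width: 0.0019
time: 2.78
position: [0.2454, -0.4608, 0.3093]
tool_rot: [-0.459, 0.539, -0.537, 0.46]
ft_force: [0.6, 0.1, 0.4]
grip_width: 0.0006
t 2.77 strainer-frame TCP [-0.2164 -0.5395  0.3093] F [0.57701341 0.19249811 0.4       ] q [-1.3   0.3   1.59  0.    1.26 -1.14] g 0.0006
[[-0.157, -0.0, 0.988], [-0.988, 0.002, -0.157], [-0.002, -1.0, -0.001]]
(1, array([ 0. , -0. , -0.1]), array([-0.7097,  0.0108,  0.2158]), array([-0.7095,  0.0093,  0.2164]), np.float64(1.0))
(-1, array([2.0e-01, 1.8e+02, 1.0e-01]), array([-0.7097,  0.0108,  0.2158]), array([ 0.7095,  0.0093, -0.2164]), np.float64(1.0))
```

```bash
python3 -m crank '[[[0,0,0,-0.05,0,0.03,0],[0,0,0,-0.05,0,0.03,0],[0,0,0,-0.05,0,0.03,0],[0,0,0,-0.05,0,0.03,0],[0,0,0,-0.05,0,0.03,0]]]' ; python3 -m crank '[[[0,0,0,-0.055,0,0.03,0],[0,0,0,-0.055,0,0.03,0],[0,0,0,-0.055,0,0,0],[0,0,0,-0.055,0,0,0],[0,0,0,-0.055,0,0,0]]]';  python3 go.py 0 .17 .3
```

```text
time: 3.4
position: [0.4328, -0.2373, 0.3097]
tool_rot: [-0.459, 0.538, -0.537, 0.459]
ft_force: [0.4, -0.1, -0.1]
grip_width: 0.0008
time: 4.03
position: [0.5339, 0.0248, 0.3094]
tool_rot: [-0.46, 0.538, -0.537, 0.459]
ft_force: [0.6, -0.5, 0.4]
grip_width: 0.0002
t 4.03 strainer-frame TCP [-0.0073 -0.0149  0.3094] F [ 0.67073913 -0.40013626  0.4       ] q [-0.16  0.32  1.56 -0.    1.27 -0.01] g 0.0002
[[-0.156, -0.002, 0.988], [-0.988, 0.0, -0.156], [0.0, -1.0, -0.002]]
(1, array([ 0.1, -0. ,  0. ]), array([-0.1849,  0.0094,  0.0073]), array([-0.1849,  0.0094,  0.0073]), np.float64(1.0))
(-1, array([ -0. , 180. ,   0.2]), array([-0.1849,  0.0094,  0.0073]), array([ 0.1849,  0.0094, -0.0073]), np.float64(1.0))
```

```bash
cat > w.py <<'E'
from go import *
f=sys.argv[1]
o,c=shot('wrist',f)
M=R.from_quat(o['tool_rot']).as_matrix(); T=np.array(c['T_tool_cam'])
# world->cam
def pw(X): 
    t=(np.atleast_2d(X)-o['position'])@M; q=(t-T[:3,3])@T[:3,:3]; q=q@np.array(c['K']).T; return q[:,:2]/q[:,2:]
im=cv2.cvtColor(c['img'],cv2.COLOR_RGB2BGR)
a=float(sys.argv[2]) if len(sys.argv)>2 else p[3]; b=float(sys.argv[3]) if len(sys.argv)>3 else p[4]
for X in [(.065,.1,.006),(.065,-.1,.006),(-.065,-.1,.006),(-.065,.1,.006),(0,0,.088),(0,.066,.092),(0,-.078,.104),sp(a),lv(b),(-.038,0,.099)]:
    u=pw(W(p,X))[0]; print(u.round(),end=' '); cv2.drawMarker(im,tuple(int(round(x)) for x in u),(0,255,0),0,12,1)
cv2.imwrite('pics/'+f,im)
E
python3 w.py w1.png
```

```text
[370.  73.] [364. 219.] [275. 219.] [270.  73.] [321. 159.] [321.  98.] [321. 228.] [325.  21.] [322. 285.] [287. 160.]
```

View pics/w1.png

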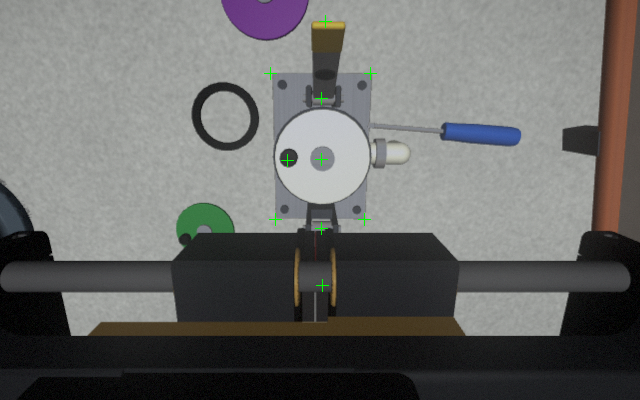

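```bash
python3 -m crank '[[[0,0,0,-0.055,0,0.007,0],[0,0,0,-0.055,0,0,0],[0,0,0,-0.055,0,0,0],[0,0,0,-0.015,0.03,0,0],[0,0,0,0,0.045,0,0]]]' ; python3 -m crank '[[[0,0,0,0,0.045,0,0],[0,0,0,0,0.004,0,0],[0,0,0,0,0,0,0],[0,0,0,0,0,0,0],[0,0,0,0,0,0,0]]]';  python3 go.py; python3 - <<'E'
from h import *
shot('scene','s2.png')
a=cv2.imread('pics/s2.png')[100:310,180:460]
cv2.imwrite('pics/s2c.png',cv2.resize(a,None,fx=800/280,fy=800/280,interpolation=cv2.INTER_CUBIC))
E
```

```text
time: 4.7
position: [0.57, 0.2014, 0.235]
tool_rot: [0.459, -0.536, 0.537, -0.461]
ft_force: [-0.3, -0.3, -0.7]
grip_width: 0.0004
time: 5.32
position: [0.5703, 0.1997, 0.1884]
tool_rot: [0.458, -0.537, 0.538, -0.46]
ft_force: [0.2, 1.0, -0.3]
grip_width: 0.0005
t 5.33 strainer-frame TCP [0.0014 0.1636 0.1884] F [ 0.04133527  1.01896585 -0.3       ] q [0.15 0.55 1.53 0.   1.06 0.31] g 0.0005
[[-0.156, 0.003, 0.988], [-0.988, 0.001, -0.156], [-0.001, -1.0, 0.003]]
```

View pics/s2c.png

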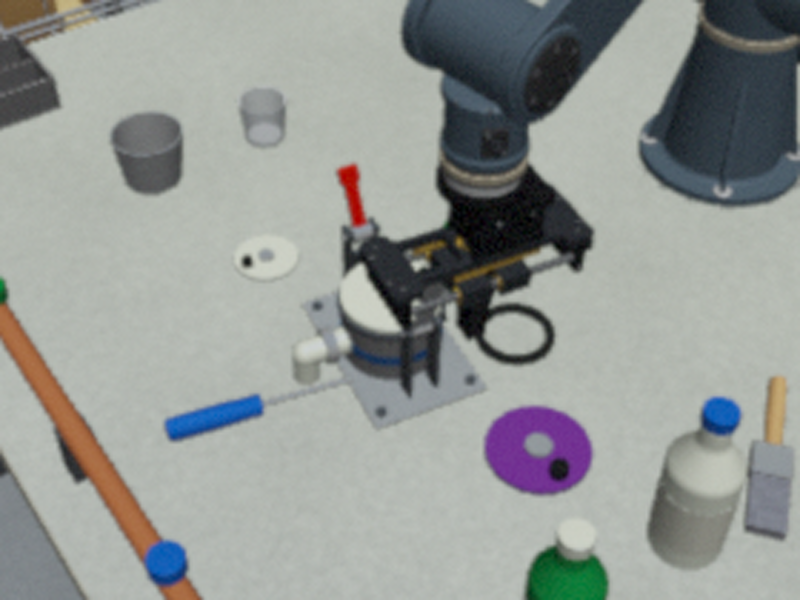

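```bash
python3 - <<'E'
from go import *
cal=np.load('cal.npy',allow_pickle=True).item()
for n,X in (('tcp',st()[0]['position']),('strap',W(p,sp(p[3]))[0])):
    u=proj(cal['s'],X)[0]; print(n,(u-[180,100])*800/280)
E
python3 w.py w2.png; python3 -m crank '[[[0,0,0,0.02,0,0,0],[0,0,0,0.015,0,0,0],[0,0,0,0.015,0,0,0],[0,0,0,0,0,0,0],[0,0,0,0,0,0,0]]]'; python3 go.py
```

```text
tcp [469.89546316 323.12570909]
strap [446.0207683  262.89635764]
[373. 236.] [365. 387.] [261. 387.] [253. 237.] [313. 371.] [312. 311.] [313. 453.] [311. 387.] [313. 573.] [270. 380.] time: 6.05
position: [0.5615, 0.1499, 0.1865]
tool_rot: [-0.459, 0.538, -0.538, 0.459]
ft_force: [0.3, -0.6, -0.2]
grip_width: 0.0003
t 6.05 strainer-frame TCP [0.0004 0.1131 0.1865] F [ 0.39004289 -0.54577151 -0.2       ] q [0.07 0.52 1.59 0.   1.03 0.23] g 0.0003
[[-0.157, 0.0, 0.988], [-0.988, 0.0, -0.157], [-0.0, -1.0, 0.0]]
```

View pics/w2.png

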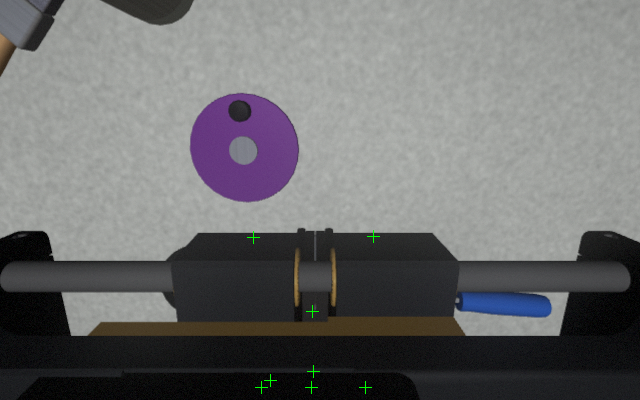

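```bash
python3 -m crank '[[[0,0,0,0.0175,0,0,0],[0,0,0,0.0175,0.001,0,0],[0,0,0,0.015,0.002,0,0],[0,0,0,0.014,0.003,0,0],[0,0,0,0,0,0,0]]]'; python3 -m crank '[[[0,0,0,0.014,0.006,0,0],[0,0,0,0.012,0.008,0,0],[0,0,0,0.01,0.01,0,0],[0,0,0,0.01,0.012,0,0],[0,0,0,0,0,0,0]]]'; python3 go.py;python3 - <<'E'
from h import *
shot('scene','s3.png')
a=cv2.imread('pics/s3.png')[100:310,180:460]
cv2.imwrite('pics/s3c.png',cv2.resize(a,None,fx=800/280,fy=800/280,interpolation=cv2.INTER_CUBIC))
E
```

```text
time: 6.68
position: [0.5509, 0.0855, 0.1801]
tool_rot: [-0.459, 0.538, -0.538, 0.458]
ft_force: [0.6, 1.3, 0.9]
grip_width: 0.001
time: 7.3
position: [0.5432, 0.0408, 0.1431]
tool_rot: [-0.46, 0.539, -0.537, 0.458]
ft_force: [0.3, -0.5, 0.4]
grip_width: 0.0004
t 7.3 strainer-frame TCP [-0.0006  0.0024  0.1431] F [ 0.37442194 -0.44699911  0.4       ] q [-0.13  0.54  1.72 -0.    0.89  0.03] g 0.0004
[[-0.157, -0.003, 0.988], [-0.988, 0.0, -0.157], [0.0, -1.0, -0.003]]
```

View pics/s3c.png

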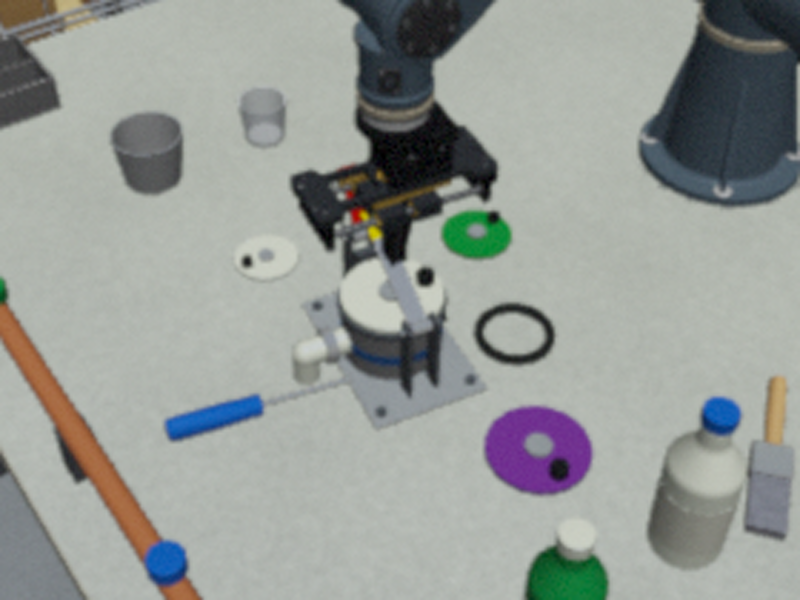

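```bash
python3 - <<'E'
from go import *
c=np.load('cal.npy',allow_pickle=True).item()['s']
f=lambda X:((proj(c,X)[0]-[180,100])*800/280).round()
t=st()[0]['position']
print('tip',f(t-[0,0,.008]),'tipL',[f(W(p,st()[2]+[s*.015,e*.0095,-.008])[0]) for s in(1,-1) for e in (1,-1)])
for a in (.3,.4,.5,.6,.7,.8): print(a,f(W(p,sp(a))[0]),f(W(p,sp(a,.07))[0]))
print(-np.array(c['R']).T@c['t'])
E
```

```text
tip [393. 256.] tipL [array([384., 266.]), array([376., 254.]), array([410., 257.]), array([402., 246.])]
0.3 [366. 220.] [391. 270.]
0.4 [367. 214.] [392. 267.]
0.5 [370. 208.] [394. 264.]
0.6 [373. 204.] [395. 262.]
0.7 [376. 200.] [397. 261.]
0.8 [380. 198.] [399. 260.]
[1.06903691 0.78577764 0.98000717]
```

```bash
python3 -m crank '[[[0,0,0,0.005,0.01,0,0],[0,0,0,0.003,0.01,0,0],[0,0,0,0.002,0.01,0,0],[0,0,0,0.002,0.008,0,0],[0,0,0,0,0.002,0,0]]]'; python3 go.py;python3 -m crank '[[[0,0,0,0,0.002,0,0],[0,0,0,0,0.001,0,0],[0,0,0,0,0.001,0,0],[0,0,0,0,0,0,0],[0,0,0,0,0,0,0]]]'; python3 go.py
```

```text
time: 7.98
position: [0.5418, 0.0297, 0.1037]
tool_rot: [-0.46, 0.538, -0.537, 0.459]
ft_force: [0.2, -0.2, 0.7]
grip_width: 0.0004
t 7.97 strainer-frame TCP [-0.0002 -0.0088  0.1037] F [ 0.22878669 -0.16630288  0.7       ] q [-0.15  0.6   1.75 -0.    0.79  0.01] g 0.0004
[[-0.156, -0.002, 0.988], [-0.988, 0.0, -0.156], [0.0, -1.0, -0.002]]
time: 8.6
position: [0.5421, 0.0297, 0.1027]
tool_rot: [0.459, -0.537, 0.538, -0.459]
ft_force: [-4.1, -0.9, 14.1]
grip_width: 0.0008
t 8.6 strainer-frame TCP [ 0.     -0.0087  0.1027] F [-3.90907959 -1.52941058 14.1       ] q [-0.15  0.61  1.75 -0.    0.79  0.01] g 0.0008
[[-0.156, 0.0, 0.988], [-0.988, -0.0, -0.156], [0.0, -1.0, 0.0]]
```

```bash
python3 -m crank '[[[0,0,0,0,-0.03,0,0],[0,0,0,0,-0.05,0,0],[0,0,0,0,-0.04,0,0],[0,0,0,0.03,0,0,0],[0,0,0,0.05,0,0,0]]]'; python3 -m crank '[[[0,0,0,0.05,0,0,0],[0,0,0,0.02,0,0,0],[0,0,0,0,0,0,0],[0,0,0,0,0,0,0],[0,0,0,0,0,0,0]]]'; python3 go.py
python3 - <<'E'
from go import *
for f in ('scene','top'):
    shot(f,f'{f}4.png'); r=(100,310,180,460) if f=='scene' else (120,285,200,420)
    a=cv2.imread(f'pics/{f}4.png')[r[0]:r[1],r[2]:r[3]]
    k=800/a.shape[1]; cv2.imwrite(f'pics/{f}4c.png',cv2.resize(a,None,fx=k,fy=k,interpolation=cv2.INTER_CUBIC))
E
python3 w.py w4.png 0
```

```text
time: 9.22
position: [0.5303, -0.049, 0.2218]
tool_rot: [0.46, -0.536, 0.538, -0.461]
ft_force: [0.5, -0.5, -0.6]
grip_width: 0.0003
time: 9.85
position: [0.519, -0.1169, 0.2205]
tool_rot: [-0.46, 0.537, -0.537, 0.46]
ft_force: [-0.4, -0.2, -0.5]
grip_width: 0.0004
t 9.85 strainer-frame TCP [ 2.000e-04 -1.572e-01  2.205e-01] F [-0.36384767 -0.2600286  -0.5       ] q [-0.43  0.42  1.68  0.    1.05 -0.28] g 0.0004
[[-0.154, -0.0, 0.988], [-0.988, 0.001, -0.154], [-0.0, -1.0, -0.0]]
[ 385. -101.] [374. 121.] [254. 121.] [ 244. -101.] [314.  -9.] [ 314. -117.] [314.  97.] [314.  86.] [314. 152.] [262. -14.]
```

View pics/scene4c.png

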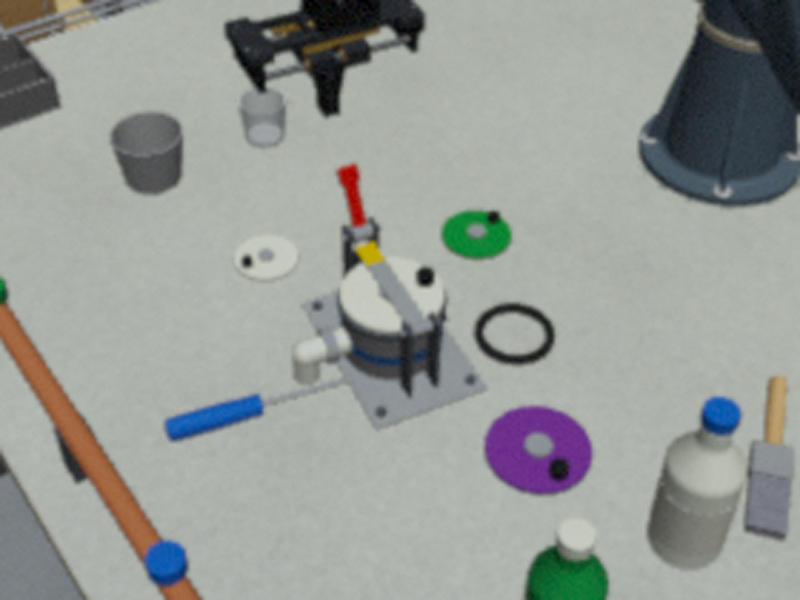

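View pics/w4.png

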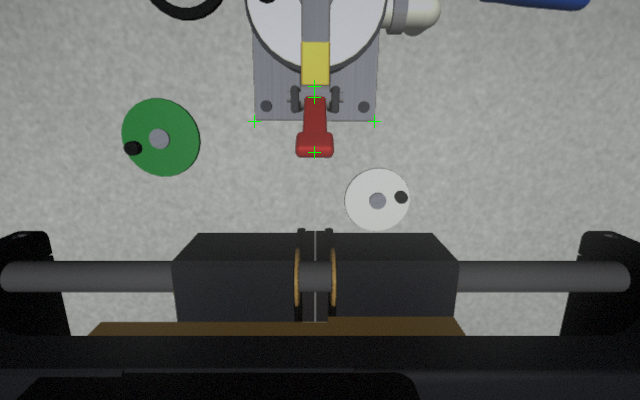

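```bash
python3 -m crank '[[[0,0,0,0,0.03,0,0],[0,0,0,0,0.035,0,0],[0,0,0,0,0,0,0],[0,0,0,-0.018,0,0,0],[0,0,0,-0.012,0,0,0]]]'; python3 go.py; python3 -m crank '[[[0,0,0,-0.012,-0.002,0,0],[0,0,0,-0.012,-0.003,0,0],[0,0,0,-0.011,-0.002,0,0],[0,0,0,-0.01,-0.001,0,0],[0,0,0,-0.008,0,0,0]]]'; python3 go.py
```

```text
time: 10.62
position: [0.5246, -0.0877, 0.1569]
tool_rot: [0.459, -0.537, 0.538, -0.46]
ft_force: [0.3, -6.5, 3.1]
grip_width: 0.0006
t 10.62 strainer-frame TCP [ 0.0011 -0.1274  0.1569] F [ 1.31167906 -6.37334277  3.1       ] q [-0.38  0.51  1.74  0.    0.89 -0.22] g 0.0006
[[-0.155, 0.002, 0.988], [-0.988, -0.001, -0.155], [0.0, -1.0, 0.003]]
time: 11.25
position: [0.5332, -0.037, 0.1642]
tool_rot: [0.46, -0.536, 0.539, -0.46]
ft_force: [1.1, -6.5, -2.5]
grip_width: 0.0005
t 11.25 strainer-frame TCP [ 0.0017 -0.076   0.1642] F [ 2.10185822 -6.24837515 -2.5       ] q [-0.28  0.5   1.73 -0.    0.91 -0.12] g 0.0005
[[-0.155, 0.003, 0.988], [-0.988, -0.003, -0.155], [0.003, -1.0, 0.004]]
```

```bash
python3 -m crank '[[[0,0,0,-0.011,0.002,0,0],[0,0,0,-0.01,0.003,0,0],[0,0,0,-0.009,0.006,0,0],[0,0,0,-0.008,0.007,0,0],[0,0,0,-0.004,0.007,0,0]]]'; python3 go.py; python3 -m crank '[[[0,0,0,-0.003,0.007,0,0],[0,0,0,-0.002,0.007,0,0],[0,0,0,-0.001,0.007,0,0],[0,0,0,0,0,0,0],[0,0,0,0,0,0,0]]]'; python3 go.py
```

```text
time: 11.88
position: [0.539, 0.0053, 0.1391]
tool_rot: [0.459, -0.537, 0.538, -0.46]
ft_force: [-0.8, -4.5, 2.7]
grip_width: 0.0005
t 11.88 strainer-frame TCP [ 0.0008 -0.0333  0.1391] F [-0.08723631 -4.56972536  2.7       ] q [-0.2   0.54  1.74 -0.    0.86 -0.04] g 0.0005
[[-0.155, 0.002, 0.988], [-0.988, -0.001, -0.155], [0.001, -1.0, 0.002]]
time: 12.5
position: [0.5384, 0.0116, 0.1169]
tool_rot: [-0.459, 0.539, -0.537, 0.459]
ft_force: [-0.1, -0.3, -1.1]
grip_width: 0.0003
t 12.5 strainer-frame TCP [-0.0007 -0.0271  0.1169] F [-0.05190954 -0.31193813 -1.1       ] q [-0.19  0.58  1.75  0.    0.82 -0.03] g 0.0003
[[-0.157, -0.002, 0.988], [-0.988, 0.001, -0.157], [-0.001, -1.0, -0.002]]
```

```bash
python3 -m crank '[[[0,0,0,0,0.001,0,0],[0,0,0,0,0.001,0,0],[0,0,0,0,0.001,0,0],[0,0,0,0,0,0,0],[0,0,0,0,0,0,0]]]'; python3 go.py
```

```text
time: 13.12
position: [0.5385, 0.0116, 0.1166]
tool_rot: [-0.459, 0.538, -0.537, 0.459]
ft_force: [-4.0, 1.5, 17.1]
grip_width: 0.0005
t 13.12 strainer-frame TCP [-0.0006 -0.0272  0.1166] F [-4.18521005  0.85674783 17.1       ] q [-0.19  0.58  1.75  0.    0.81 -0.03] g 0.0005
[[-0.156, -0.001, 0.988], [-0.988, 0.001, -0.156], [-0.001, -1.0, -0.001]]
```

On its stop (tip z 108.6 mm, 17 N). Press slightly more, then retreat and look.

```bash
python3 -m crank '[[[0,0,0,0,0.0005,0,0],[0,0,0,0,0,0,0],[0,0,0,0,-0.03,0,0],[0,0,0,0,-0.05,0,0],[0,0,0,0,-0.05,0,0]]]'; python3 -m crank '[[[0,0,0,0.05,-0.03,0,0],[0,0,0,0.055,0,0,0],[0,0,0,0.05,0,0,0],[0,0,0,0,0,0,0],[0,0,0,0,0,0,0]]]'; python3 go.py
python3 - <<'E'
from go import *
for f in ('scene','top'):
    shot(f,f'{f}5.png'); r=(100,310,180,460) if f=='scene' else (120,285,200,420)
    a=cv2.imread(f'pics/{f}5.png')[r[0]:r[1],r[2]:r[3]]
    k=800/a.shape[1]; cv2.imwrite(f'pics/{f}5c.png',cv2.resize(a,None,fx=k,fy=k,interpolation=cv2.INTER_CUBIC))
E
python3 w.py w5.png 0 0
```

```text
time: 13.75
position: [0.5383, 0.0114, 0.2447]
tool_rot: [-0.46, 0.539, -0.537, 0.459]
ft_force: [1.1, -1.7, 0.0]
grip_width: 0.0005
time: 14.38
position: [0.5145, -0.1414, 0.2735]
tool_rot: [-0.459, 0.539, -0.537, 0.459]
ft_force: [-0.1, -0.8, 0.3]
grip_width: 0.0003
t 14.38 strainer-frame TCP [-0.0004 -0.182   0.2735] F [ 0.02619522 -0.80580011  0.3       ] q [-0.48  0.35  1.61  0.    1.18 -0.32] g 0.0003
[[-0.157, -0.001, 0.988], [-0.988, 0.002, -0.157], [-0.002, -1.0, -0.002]]
[376. -97.] [368.  99.] [261.  99.] [254. -97.] [315. -18.] [ 315. -110.] [315.  72.] [315.  63.] [315. -21.] [271. -23.]
```

View pics/scene5c.png

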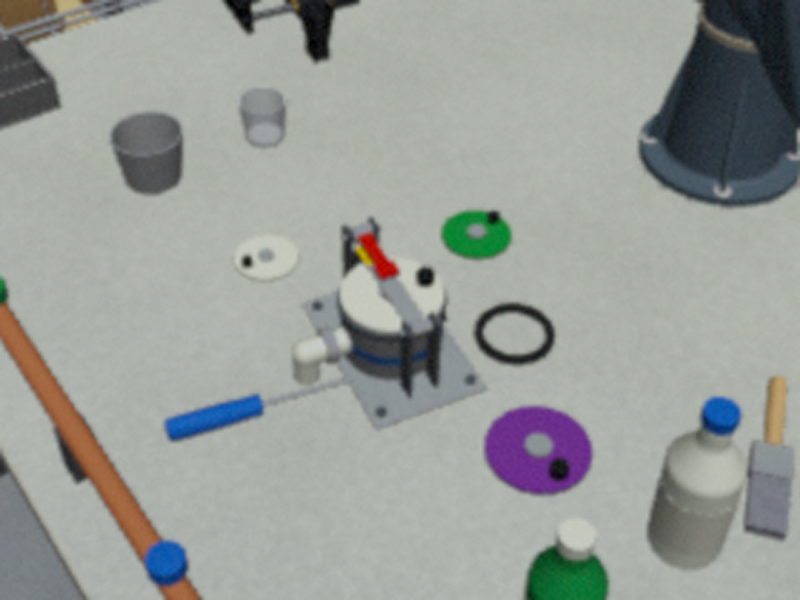

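View pics/top5c.png

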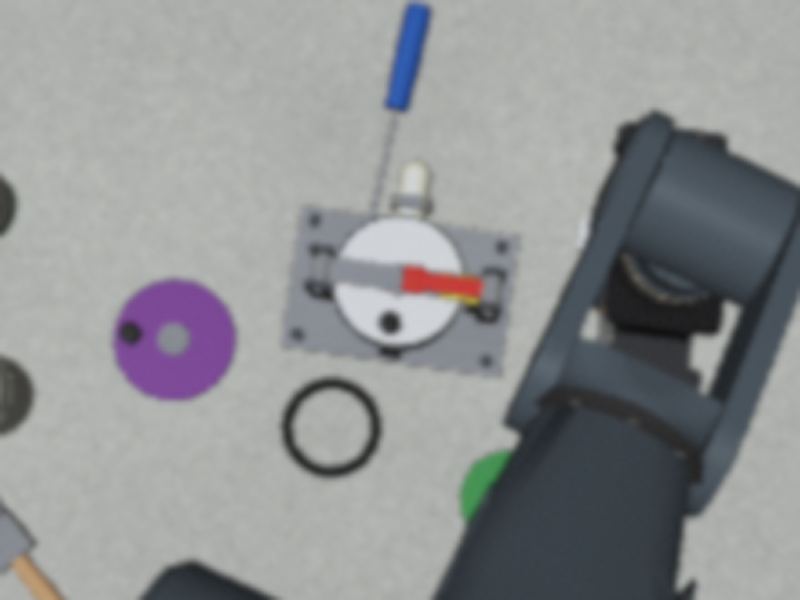

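View pics/w5.png

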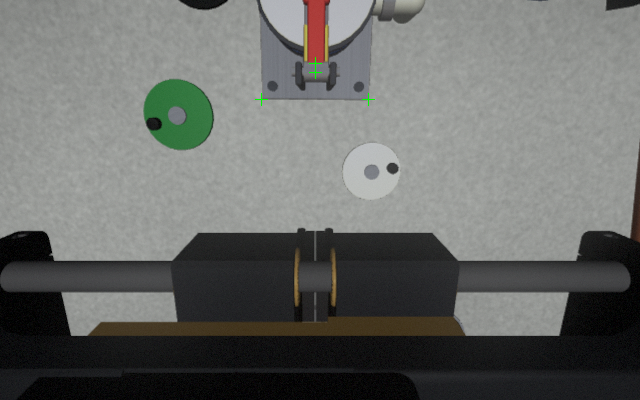

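```bash
python3 - <<'E'
from go import *
c=np.load('cal.npy',allow_pickle=True).item()['s']
f=lambda X:((proj(c,X)[0]-[180,100])*800/280).round()
for a in (0,.05,.1,.2): print(a,f(W(p,lv(a))[0]))
print(robot.hand_in())
E
```

```text
0 [390. 275.]
0.05 [390. 272.]
0.1 [390. 269.]
0.2 [390. 263.]
the job is handed in; nothing more can be done
None
```

The lint strainer is closed and the job is handed in, with about 14.4 s of the 59 s used. With the gripper shut, I pushed the strap over from its hinge side until it lay on its stop. After checking that in the images, I pushed the red lever down onto it. I then backed the arm off to about 0.27 m up, touching nothing.

- **Strap:** it stopped firmly with the fingertips at z 94.7 mm (stated height 94.5 mm), pressing with 14 N. The scene and wrist pictures showed it flat across the lid before I touched the lever.
- **Lever:** it stopped firmly with the fingertips at z 108.6 mm (stated height 108.5 mm), pressing with 17 N. In the last scene picture its free end is within about 3 px (in the enlarged crop) of where a fully lowered lever should appear. That only fixes the angle to roughly 0.05 rad; the firm stop at the stated height is the better evidence.
- **Everything else:** in the last pictures the lid and its knob, the gasket, the screwdriver, the bottles, the cup, the basket and the loose lids look unmoved. I compared these by eye only.

No check failed or disagreed.

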